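# Dock a reagent jar and scan its lid

## Task

Slide the white jar with the square code on its lid along the bench, standing upright, into the empty blue bay until it rests against the bay's back wall. Then pick up the barcode scanner, hold it still with its window facing down a few centimetres over the code on the lid for about two seconds, and set it back down flat on its black mat. Leave the other jars and the rest of the bench as they are.

Things in the scene. Friction and masses are not known exactly. Their poses are not given: they have to be found in the camera images.
- jar: White jar to be docked, standing on the bench: 88 mm diameter, 80 mm tall (white lid 86 mm wide from 60 mm up), about 0.35 kg; too wide for most grippers, so it is pushed. Origin: centre of its underside; z up along its axis. A square black-and-white code label 42 mm wide lies on top of its lid.
- code (a point): Centre of the code label on top of the jar's lid, 81 mm above the jar's underside.
- bay_empty: Empty blue U-shaped holder fixed to the bench, no floor, open towards the robot. Origin, on the bench: the jar's centre when it touches the back wall. x points into the bay. Side walls 40 mm high, 8 mm thick, 100 mm apart inside, starting at x = -35 mm in rounded 13 mm posts. Back wall 55 mm high, 10 mm thick, inner face at x = 44 mm. 126 mm wide over the posts.
- bay_two: An occupied bay like the empty one, same shape and frame; the jar with the orange lid stands in it.
- bay_three: An occupied bay like the empty one, same shape and frame; the jar with the green lid stands in it.
- jar_orange: Amber jar with orange lid, 88 mm diameter, 80 mm tall, standing in its bay; to be left alone. Origin: centre of its underside.
- jar_green: White jar with green lid, 88 mm diameter, 80 mm tall, standing in its bay; to be left alone. Origin: centre of its underside.
- scanner: Grey scanner, 0.16 kg, standing on the mat. Handle along its x, 34 mm wide, z 30 to 54 mm, x -75 to 50 mm; at its front (+x) a head 45 long, 75 wide, 54 mm high, window on the underside; under its rear end a foot. Origin: below the handle, level with the underside (on the mat's top when standing); z up.
- scanner_grip (a point): Centre of the handle at the balance point, 12 mm ahead of the scanner's origin and 42 mm above its underside: grip here across the handle (34 mm).
- scanner_window (a point): Centre of the scanner's window on the underside of its head, 72.5 mm ahead of the scanner's origin. The window looks along the scanner's -z.
- mat: Black rubber mat fixed to the bench, 240 x 140 x 3 mm, the scanner's place. Origin: centre of its underside; x along its length.
- beaker: White open plastic beaker, 80 mm wide at the rim, 110 mm tall; to be left alone. Origin: centre of its underside.
- bottle: Clear bottle with green cap, 70 mm diameter, 120 mm tall; to be left alone. Origin: centre of its underside.
- tip_box: White box with salmon-pink top, 85 x 120 x 75 mm; to be left alone. Origin: centre of its underside.
Mind the look-alikes: they are no part of the job. What is shaped like the bay_empty but yellow is not meant.

How it is judged:
By the outcome, as a careful person would: the job done as asked, in the order asked, and still so for the second after the job is handed in, with the robot touching nothing.
It also fails if it takes over 72 s, if anything falls off the work surface, if the arm or the gripper's body presses on something with over 40 N, if the wrist force passes 120 N, or if a joint passes its speed limit or range.

## Robot

A 7-joint arm with a two-finger parallel gripper is mounted at the origin on the work surface. World frame = base frame: x ahead of the robot, y to its left, z up, the work surface at z = 0. Lengths are in m, angles in rad, forces in N, time in s.
With the tool pointing down it reaches from about 0.425 to 0.875 m from the base axis. Payload 9.9 kg.
Tool frame: the origin (TCP) lies between the finger pads; the fingertips stand tip_extent ahead of it and the grasp point (between the pads) lies 3 mm ahead of it (tip_extent is the distance from the TCP to the fingertips, in m); z points along the fingers, y is the line along which they close (so a half turn about z gives the same grasp; the last joint's range is limited). The gripper opens to 85 mm and grips with 20 to 120 N. Pads are 22 mm wide; open, the fingers measure 114 mm over their backs; the gripper's body (76 mm by 85 mm) begins 54 mm behind the grasp point. The pads swing forward as they close: fully open they stand 13 mm farther back than shut.
Start: joints at [1.249, 0.576, 0.025, 1.437, -0.015, 1.129, -0.057], TCP at [0.159, -0.656, 0.253] pointing down, gripper open.
Joint ranges: [-2.76, 2.76], [-0.34, 2.15], [-1.52, 1.57], [0.19, 2.46], [-1.09, 4.23], [0.17, 1.99], [-2.82, 2.82]. Speed limits (rad/s): [2.22, 2.22, 3.01, 3.01, 3.14, 3.14, 3.14].

## Interface

Orientations are given as a 3x3 rotation matrix whose columns are the frame's x, y, z axes.
In Python, from bench import state, get_image, finish_job, tip_extent gives the robot as it stands.
- The arm moves only by the tool arm_command, never from a script. Its argument "steps" is a list of rows, each a list of 2 entries, a list of its own where there are three numbers: the shift along the world's x, y, z in m, then the turn about the world's z in degrees. In form: [[[tx, ty, tz], roll], ...]. A call has 1 to 20 rows; each row shifts and turns the commanded pose from where the row before left it; what a row does not reach is not made up. A row lasts 1/12 s, in which the tool goes at most 41.7 mm and 7.16 degrees, less where a joint would pass 70% of its speed; a pose out of reach is approached as far as the arm can. A call with a gripper value outside its range is refused whole. "claw" is the opening, from 0 (shut) to 1 (fully open), set as the call begins (left out, the last holds). The fingers move at their own pace and stop on an object; the grip force is fixed at half the most. Time passes only in rows, so rows that do not move let the fingers close. It gives the time, the measured TCP pose, the force, the opening and the grip force at its end, in the units of the state.
- state(): the state, without advancing time (a new reading comes with each control period).
- get_image(name): name is "scene" or "top" or "wrist"; returns a dict with "pixels" (480x640x3 uint8, red, green, blue), "fov_y" (degrees; the focal length in pixels is half the picture's height over the tangent of half this angle, whatever the lens; pixels are square), "cx", "cy" (the principal point, pixels), "R" (3x3) and "t" (3): a world point X has camera coordinates R X + t; the wrist camera has in their place "mount" (4x4, takes a point from camera to tool coordinates, whose origin is the TCP and whose axes are the flange's). Camera axes: x right, y down, z forward; pixel columns grow to the right and rows downward; lengths in m; the calibration is good to about 2 mm. A picture is of the moment at which its call begins: read the wrist's pose just before it. There is no depth.
- finish_job(): hands the job in; it is judged then, once.
The state is a dict: "time": time; "joint_pos": joint angles; "dq": joint speeds; "effort": joint torques, N m; "tool_pos": TCP position; "tool_rot": TCP orientation; "wrist_force": force on the tool from outside, world axes, zero at the start; "ft_torque": the same for the moment, N m; "finger_gap": finger opening in m; "gripper_force": force on a finger pad.
Only numpy, scipy, OpenCV 4.12 (cv2) and the standard library are available. Lean on these libraries where they do the work, as an engineer would, in place of code of your own. Each camera call takes 0.05 s, during which the arm holds its last target. There are 200 camera calls.

## Working session

There is one attempt and no reset: what is moved stays moved. The work goes in short steps, Python scripts to look and compute and a tool call to move; the robot and the scene stay as the last step left them, time stands still between calls to the robot, and variables do not carry over. Pictures are saved under pics/ and viewed, at most 10 in all, crops included, and the job is handed in when it is done.

Besides the shell and the picture viewer there is one more tool, called in YAML: its name, and indented under it one key for each argument. arm_command: Moves the arm, as the interface text tells. Its arguments: {"type":"object","properties":{"steps":{"type":"array"},"claw":{"type":"number"}},"required":["steps"]}

```bash
ls; mkdir -p pics
cat > h.py <<'E'
import numpy as np, cv2, pickle
from bench import *
def snap(n,f):
    s=state(); im=get_image(n); cv2.imwrite(f'pics/{f}.png',im['pixels'][:,:,::-1]); pickle.dump((s,im),open(f'pics/{f}.pkl','wb')); return s,im
def load(f): return pickle.load(open(f'pics/{f}.pkl','rb'))
def cam(s,im):
    f=240/np.tan(np.radians(im['fov_y'])/2)
    if 'mount' in im:
        M=np.array(im['mount']); Rt=np.array(s['tool_rot']); Rc=Rt@M[:3,:3]; c=np.array(s['tool_pos'])+Rt@M[:3,3]
    else:
        R=np.array(im['R']); Rc=R.T; c=-R.T@np.array(im['t'])
    return f,im['cx'],im['cy'],Rc,c
def ray(name,u,v):
    f,cx,cy,Rc,c=cam(*load(name)); return c,Rc@np.array([(u-cx)/f,(v-cy)/f,1])
def atz(name,u,v,z):
    c,d=ray(name,u,v); return c+d*(z-c[2])/d[2]
def tri(*obs):
    A=np.zeros((3,3));b=np.zeros(3)
    for o in obs:
        c,d=ray(*o); d=d/np.linalg.norm(d); P=np.eye(3)-np.outer(d,d); A+=P;b+=P@c
    return np.linalg.solve(A,b)
def proj(name,X):
    f,cx,cy,Rc,c=cam(*load(name)); p=Rc.T@(np.array(X)-c); return np.array([cx+f*p[0]/p[2],cy+f*p[1]/p[2]])
E
python3 - <<'E'
from h import *
for n in('scene','top'):
    s,im=snap(n,n+'0'); print(n,im['fov_y'],cam(s,im)[4])
print(s, tip_extent if not callable(tip_extent) else tip_extent())
E
```

```text
pics
scene 53.11886685561666 [ 1.07328304 -0.61569769  0.68888428]
top 56.947018802170305 [0.46522454 0.04460639 1.17970031]
{'time': 0.05, 'joint_pos': array([ 1.24920038,  0.57654902,  0.02484033,  1.43789669, -0.01498931,
        1.1289525 , -0.05651249]), 'dq': array([ 7.32909744e-04, -5.19830122e-04, -5.25250859e-05, -1.71842765e-03,
        1.03260511e-03,  1.14430978e-03,  6.24271492e-04]), 'effort': array([ 4.83414609e-03, -7.68042111e+01,  2.26018868e+00, -2.86927485e+01,
        1.58390519e-02,  8.85551213e-03, -2.54419206e-05]), 'tool_pos': array([ 0.15891814, -0.65561903,  0.25243515]), 'tool_rot': array([[ 9.71852555e-01,  2.35589452e-01, -4.71244996e-04],
       [ 2.35589905e-01, -9.71851321e-01,  1.55098944e-03],
       [-9.25833200e-05, -1.61835361e-03, -9.99998686e-01]]), 'wrist_force': array([-0.13552623,  0.17138199, -0.73128803]), 'ft_torque': array([-0.03905651, -0.01505712,  0.00224616]), 'gripper_force': 0.0, 'finger_gap': 0.08519960807756598} 0.022
```

View pics/top0.png

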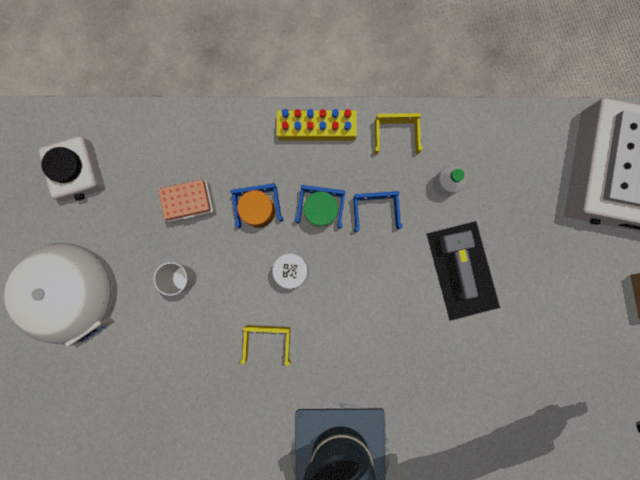

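View pics/scene0.png

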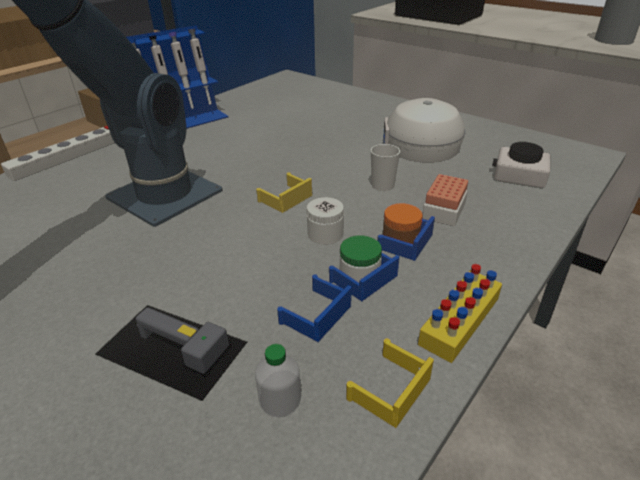

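Top view: the jar with the code is at (290,271). The look-alikes are the green-lid jar (321,208), the orange-lid jar (256,208) and the beaker (171,279), and none of them carries a code. The empty blue bay is at (377,210), and the yellow ones at (267,345) and (398,130) are not meant. The scanner is at (462,265) on its mat, with its head toward +x. I'll confirm the jar and bay in an enlarged crop.

Run:
```python
from h import *
s,im=load('top0'); print(im.keys())
g=cv2.cvtColor(im['pixels'],cv2.COLOR_RGB2BGR)
cv2.imwrite('pics/c1.png',cv2.resize(g[175:325,225:425],None,fx=4,fy=4,interpolation=cv2.INTER_CUBIC))
a=cv2.resize(g[215:325,420:505],None,fx=5,fy=5,interpolation=cv2.INTER_CUBIC)
s2,im2=load('scene0');b=cv2.cvtColor(im2['pixels'],cv2.COLOR_RGB2BGR)
cv2.imwrite('pics/c2.png',a)
cv2.imwrite('pics/c3.png',cv2.resize(b[190:400,95:360],None,fx=2.8,fy=2.8,interpolation=cv2.INTER_CUBIC))
```

```text
dict_keys(['pixels', 'fov_y', 'cx', 'cy', 'R', 't'])
```

View pics/c1.png

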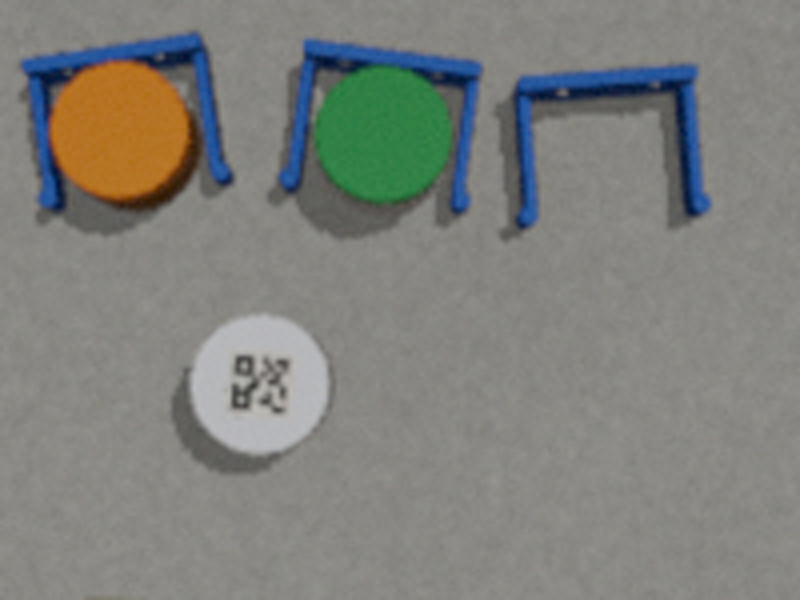

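View pics/c2.png

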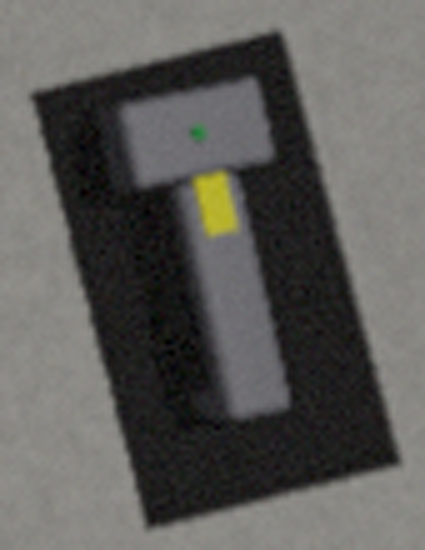

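View pics/c3.png

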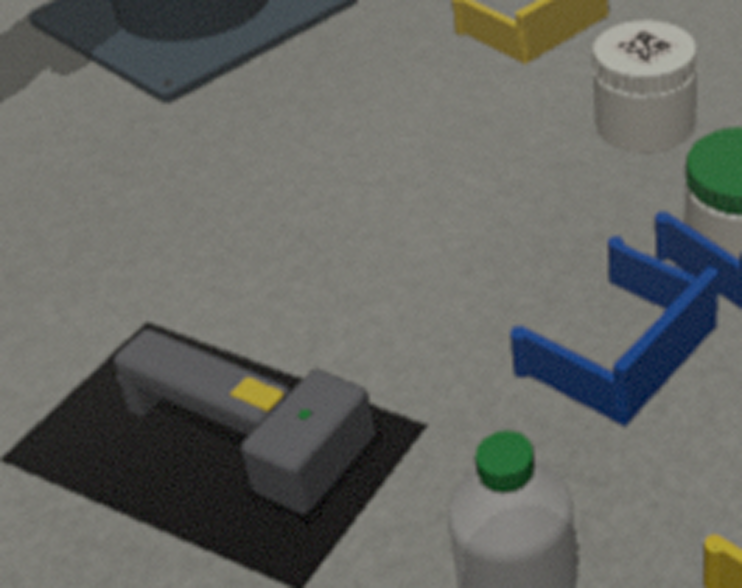

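The crop confirms it: the square code is on the white jar's lid, centred near crop (260,384). The only empty blue bay has posts at crop (525,219) and (701,204). On the scanner, the green dot is at c2 (198,133) and the yellow tag at (216,204).

```bash
cat >> h.py <<'E'
def m(n,x0,y0,k):
    return lambda x,y:(n,x0+(x+.5)/k-.5,y0+(y+.5)/k-.5)
c1=m('top0',225,175,4);c2=m('top0',420,215,5);c3=m('scene0',95,190,2.8)
E
python3 - <<'E'
from h import *
np.set_printoptions(precision=4,suppress=True)
print('jar code',tri(c1(260,384.5),c3(644,46)), atz(*c1(260,384.5),.081))
pl,pr=atz(*c1(525,219),.04),atz(*c1(701,204),.04)
bl,br=atz(*c1(518,77),.055),atz(*c1(696,66),.055)
print('posts',pl,pr,np.linalg.norm(pl-pr),'back',bl,br,np.linalg.norm(bl-br))
print('tri posts R',tri(c1(701,204),c3(516,331)),'L',tri(c1(525,219),c3(616,242)), 'backcornerR',tri(c1(696,66),c3(622,372)))
print('R post dirs', np.degrees(np.arctan2(*(pl-pr)[:2])),np.degrees(np.arctan2(*(bl-br)[:2])))
print('dot',tri(c2(198,133),c3(305,414)))
hd=[tri(c2(258,77),c3(370,391)),tri(c2(120,105),c3(318,371)) ]
H=[atz(*c2(*p),.057) for p in [(120,105),(258,77),(275,160),(137,188),(232,418),(290,408),(180,187),(240,175)]]
for h in H:print('top',h)
for p,q in [((33,93),(427,426)),((280,31),(300,588)),((400,463),(5,458)),((148,526),(148,323))]:
    print('mat',atz(*c2(*p),.003),atz(*c3(*q),.003),tri(c2(*p),c3(*q)))
print('jars',atz(*c1(384,134),.08),atz(*c1(120,132),.08))
print('yellow near',atz('top0',267,345,0.04), 'bottle cap',atz('top0',457,175,.12))
E
```

```text
jar code [0.4725 0.1252 0.0795] [0.4721 0.1248 0.081 ]
posts [ 0.5791 -0.0431  0.04  ] [ 0.5888 -0.1574  0.04  ] 0.11468210273649668 back [ 0.6692 -0.038   0.055 ] [ 0.6764 -0.1526  0.055 ] 0.11484338523794715
tri posts R [ 0.5884 -0.1583  0.0382] L [ 0.58   -0.0432  0.0348] backcornerR [ 0.677  -0.1532  0.0515]
R post dirs -4.873834412788977 -3.6086375035218015
dot [ 0.5473 -0.3056  0.0563]
top [ 0.5614 -0.266   0.057 ]
top [ 0.5757 -0.3371  0.057 ]
top [ 0.5332 -0.3448  0.057 ]
top [ 0.5189 -0.2739  0.057 ]
top [ 0.4023 -0.3199  0.057 ]
top [ 0.4073 -0.3495  0.057 ]
top [ 0.5194 -0.2959  0.057 ]
top [ 0.5255 -0.3267  0.057 ]
mat [ 0.5724 -0.2343  0.003 ] [ 0.5757 -0.2357  0.003 ] [ 0.5731 -0.2345  0.0002]
mat [ 0.6058 -0.3679  0.003 ] [ 0.607  -0.3692  0.003 ] [ 0.606  -0.3685  0.0014]
mat [ 0.3754 -0.4263  0.003 ] [ 0.3783 -0.4251  0.003 ] [ 0.376  -0.4256  0.0019]
mat [ 0.3426 -0.2916  0.003 ] [ 0.3449 -0.2932  0.003 ] [ 0.3424 -0.2922  0.0007]
jars [0.6285 0.048  0.08  ] [0.6297 0.2129 0.08  ]
yellow near [0.2843 0.1844 0.04  ] bottle cap [ 0.704  -0.2841  0.12  ]
```

arm_command:
  steps:
    - [[0.0146,0.0178,0],4.3]
    - [[0.0146,0.0178,0],4.3]
    - [[0.0146,0.0178,0],4.3]
    - [[0.0146,0.0178,0],4.3]
    - [[0.0146,0.0178,0],4.3]
    - [[0.0146,0.0178,0],4.3]
    - [[0.0146,0.0178,0],4.3]
    - [[0.0146,0.0178,0],4.3]
    - [[0.0146,0.0178,0],4.3]
    - [[0.0146,0.0178,0],4.3]
    - [[0.0146,0.0178,0],4.3]
    - [[0.0146,0.0178,0],4.3]
    - [[0.0146,0.0178,0],4.3]
    - [[0.0146,0.0178,0],4.3]
    - [[0.0146,0.0178,0],4.3]
    - [[0.0146,0.0178,0],4.3]
    - [[0.0146,0.0178,0],4.3]
    - [[0.0146,0.0178,0],4.3]
    - [[0.0146,0.0178,0],4.3]
    - [[0.0146,0.0178,0],4.3]
  claw: 0.6

```text
time: 1.77
tool_pos: [0.4522, -0.2981, 0.2533]
tool_rot: [[-0.174, 0.985, 0.0], [0.985, 0.174, -0.0], [-0.0, 0.0, -1.0]]
wrist_force: [0.0, -0.8, 0.1]
finger_gap: 0.0511
gripper_force: 0.0
```

arm_command:
  steps:
    - [[0.0005,0.026,0],0]
    - [[0.0005,0.026,0],0]
    - [[0.0005,0.026,0],0]
    - [[0.0005,0.026,0],0]
    - [[0.0005,0.026,0],0]
    - [[0.0005,0.026,0],0]
    - [[0.0005,0.026,0],0]
    - [[0.0005,0.026,0],0]
    - [[0.0005,0.026,0],0]
    - [[0.0005,0.026,0],0]
    - [[0.0005,0.026,0],0]
    - [[0.0005,0.026,0],0]
    - [[0.0005,0.026,0],0]
    - [[0.0005,0.026,0],0]
    - [[0.0005,0.026,0],0]
    - [[0.0005,0.026,0],0]
    - [[0.0005,0.026,0],0]
    - [[0.0005,0.026,0],0]
    - [[0.0005,0.026,0],0]
    - [[0.0005,0.026,0],0]

```text
time: 3.43
tool_pos: [0.4604, 0.2222, 0.2533]
tool_rot: [[-0.171, 0.985, 0.0], [0.985, 0.171, 0.0], [-0.0, 0.0, -1.0]]
wrist_force: [0.3, 0.6, 0.6]
finger_gap: 0.0513
gripper_force: 0.0
```

arm_command:
  steps:
    - [[-0.004,0.002,-0.01],0]
    - [[0,0,-0.02],0]
    - [[0,0,-0.02],0]
    - [[0,0,-0.02],0]
    - [[0,0,-0.02],0]
    - [[0,0,-0.02],0]
    - [[0,0,-0.02],0]
    - [[0,0,-0.02],0]
    - [[0,0,-0.02],0]
    - [[0,0,-0.02],0]
    - [[0,0,-0.015],0]
    - [[0,0,-0.008],0]
    - [[0,0,0],0]

```text
time: 4.52
tool_pos: [0.4559, 0.2225, 0.0389]
tool_rot: [[-0.17, 0.985, -0.002], [0.985, 0.17, -0.001], [-0.0, -0.002, -1.0]]
wrist_force: [0.3, 0.1, -0.2]
finger_gap: 0.0512
gripper_force: 0.0
```

Run:
```python
from h import *
s,im=snap('top','top1');g=cv2.cvtColor(im['pixels'],cv2.COLOR_RGB2BGR)
cv2.imwrite('pics/c4.png',cv2.resize(g[175:325,225:425],None,fx=4,fy=4,interpolation=cv2.INTER_CUBIC))
```

```text
(no output)
```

View pics/c4.png

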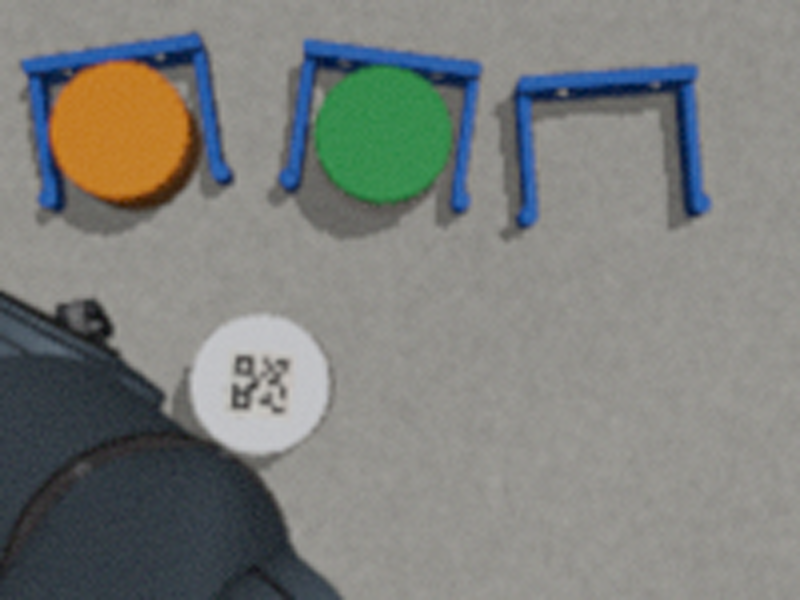

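The jar hasn't moved (crop (260,384)), and the gripper stands clear on its +y side. Next I push it in front of the empty bay.

arm_command:
  steps:
    - [[0.0012,-0.007,0],0]
    - [[0.0012,-0.007,0],0]
    - [[0.0012,-0.007,0],0]
    - [[0.0012,-0.007,0],0]
    - [[0.0012,-0.007,0],0]
    - [[0.0012,-0.007,0],0]
    - [[0.0012,-0.007,0],0]
    - [[0.0012,-0.007,0],0]
    - [[0.0012,-0.007,0],0]
    - [[0.0012,-0.007,0],0]
    - [[0.0012,-0.007,0],0]
    - [[0.0012,-0.007,0],0]
    - [[0.0012,-0.007,0],0]
    - [[0.0012,-0.007,0],0]
    - [[0.0012,-0.007,0],0]
    - [[0.0012,-0.007,0],0]
    - [[0.0012,-0.007,0],0]
    - [[0.0012,-0.007,0],0]
    - [[0.0012,-0.007,0],0]
    - [[0.0012,-0.007,0],0]

```text
time: 6.23
tool_pos: [0.4814, 0.0822, 0.0406]
tool_rot: [[-0.168, 0.986, 0.001], [0.986, 0.168, 0.001], [0.001, 0.001, -1.0]]
wrist_force: [-0.7, 3.7, 6.3]
finger_gap: 0.0515
gripper_force: 0.0
```

arm_command:
  steps:
    - [[0.0012,-0.008,0],0]
    - [[0.0012,-0.008,0],0]
    - [[0.0012,-0.008,0],0]
    - [[0.0012,-0.008,0],0]
    - [[0.0012,-0.008,0],0]
    - [[0.0012,-0.008,0],0]
    - [[0.0012,-0.008,0],0]
    - [[0.0012,-0.008,0],0]
    - [[0.0012,-0.008,0],0]
    - [[0.0012,-0.008,0],0]
    - [[0.0012,-0.008,0],0]
    - [[0.0012,-0.008,0],0]
    - [[0.0012,-0.008,0],0]
    - [[0.0012,-0.008,0],0]
    - [[0.0012,-0.008,0],0]
    - [[0.0012,-0.007,0],0]
    - [[0.001,-0.006,0],0]
    - [[0.001,-0.005,0],0]
    - [[0.0005,-0.003,0],0]
    - [[0.0005,-0.0015,0],0]

```text
time: 7.9
tool_pos: [0.5032, -0.0606, 0.0406]
tool_rot: [[-0.167, 0.986, 0.0], [0.986, 0.167, 0.001], [0.0, 0.0, -1.0]]
wrist_force: [-1.5, 4.9, 7.4]
finger_gap: 0.0514
gripper_force: 0.0
```

arm_command:
  steps:
    - [[0,0.002,0],0]
    - [[-0.001,0.008,0],0]
    - [[-0.002,0.012,0],0]
    - [[-0.002,0.012,0],0]
    - [[0,0,0.02],0]
    - [[0,0,0.03],0]
    - [[0,0,0.03],0]
    - [[0,0,0.02],0]
    - [[0,0,0.01],0]
    - [[0,0,0],0]

```text
time: 8.73
tool_pos: [0.499, -0.0272, 0.1519]
tool_rot: [[-0.166, 0.986, 0.003], [0.986, 0.166, -0.001], [-0.001, 0.003, -1.0]]
wrist_force: [-0.2, 0.1, 0.2]
finger_gap: 0.0514
gripper_force: 0.0
```

Run:
```python
from h import *
s,im=snap('scene','s1')
# code-label match via lid: bright white blob
s2,im2=snap('top','top2')
a=im['pixels'][:,:,::-1];b=im2['pixels'][:,:,::-1]
cv2.imwrite('pics/c5.png',np.hstack([cv2.resize(b[175:325,300:430],None,fx=3,fy=3,interpolation=cv2.INTER_CUBIC),cv2.resize(a[190:340,240:370],None,fx=3,fy=3,interpolation=cv2.INTER_CUBIC)]))
```

```text
(no output)
```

View pics/c5.png

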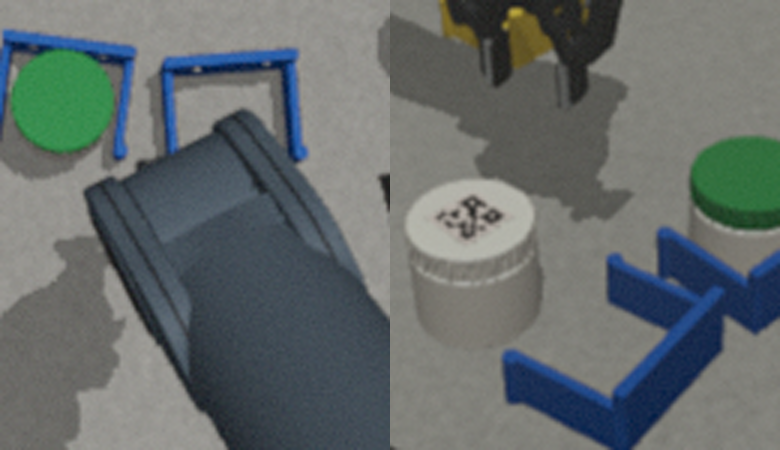

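Run:
```python
from h import *
for p in[(470.5-390,217),(472-390,216)]:
    print(atz('s1',240+(p[0]+.5)/3-.5,190+(p[1]+.5)/3-.5,.081))
# bay in scene view check: right post top, back corners
print(atz(*c3(516,331),.04),atz(*c3(616,242),.04),atz(*c3(622,372),.055),atz(*c3(712,272),.055))
```

```text
[ 0.51160724 -0.10956201  0.081     ]
[ 0.51166066 -0.10818572  0.081     ]
[ 0.58917494 -0.1600756   0.04      ] [ 0.58423022 -0.04744841  0.04      ] [ 0.67919517 -0.15577287  0.055     ] [ 0.66858373 -0.04395786  0.055     ]
```

arm_command:
  steps:
    - [[-0.0044,-0.0057,0],-6.4]
    - [[-0.0044,-0.0057,0],-6.4]
    - [[-0.0044,-0.0057,0],-6.4]
    - [[-0.0044,-0.0057,0],-6.4]
    - [[-0.0044,-0.0057,0],-6.4]
    - [[-0.0044,-0.0057,0],-6.4]
    - [[-0.0044,-0.0057,0],-6.4]
    - [[-0.0044,-0.0057,0],-6.4]
    - [[-0.0044,-0.0057,0],-6.4]
    - [[-0.0044,-0.0057,0],-6.4]
    - [[-0.0044,-0.0057,0],-6.4]
    - [[-0.0044,-0.0057,0],-6.4]
    - [[-0.0044,-0.0057,0],-6.4]
    - [[-0.0044,-0.0057,0],-6.4]
    - [[-0.0044,-0.0057,0],-6]
    - [[0,0,0],0]
    - [[0,0,0],0]

```text
time: 10.25
tool_pos: [0.4315, -0.1121, 0.1492]
tool_rot: [[0.997, 0.073, -0.002], [0.073, -0.997, -0.0], [-0.002, 0.0, -1.0]]
wrist_force: [-0.0, 0.4, 0.7]
finger_gap: 0.0509
gripper_force: 0.0
```

arm_command:
  steps:
    - [[0,0,-0.015],0]
    - [[0,0,-0.02],0]
    - [[0,0,-0.02],0]
    - [[0,0,-0.02],0]
    - [[0,0,-0.015],0]
    - [[0,0,-0.007],0]
    - [[0,0,0],0]

```text
time: 10.83
tool_pos: [0.4315, -0.1114, 0.0517]
tool_rot: [[0.997, 0.073, -0.003], [0.073, -0.997, 0.001], [-0.003, -0.001, -1.0]]
wrist_force: [-0.6, 0.2, -0.1]
finger_gap: 0.0513
gripper_force: 0.0
```

arm_command:
  steps:
    - [[0.005,0.0004,0],0]
    - [[0.005,0.0004,0],0]
    - [[0.005,0.0004,0],0]
    - [[0.005,0.0004,0],0]
    - [[0.006,0.0004,0],0]
    - [[0.006,0.0004,0],0]
    - [[0.006,0.0004,0],0]
    - [[0.006,0.0004,0],0]
    - [[0.006,0.0004,0],0]
    - [[0.006,0.0004,0],0]
    - [[0.006,0.0004,0],0]
    - [[0.006,0.0004,0],0]

```text
time: 11.83
tool_pos: [0.5007, -0.1071, 0.0532]
tool_rot: [[0.998, 0.07, -0.0], [0.07, -0.998, 0.0], [-0.0, -0.0, -1.0]]
wrist_force: [-2.5, 0.1, 1.3]
finger_gap: 0.0516
gripper_force: 1.6
```

Run:
```python
from h import *
s,im=snap('scene','s2');a=im['pixels'][:,:,::-1]
cv2.imwrite('pics/c6.png',cv2.resize(a[190:340,230:380],None,fx=4,fy=4,interpolation=cv2.INTER_CUBIC))
```

```text
(no output)
```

View pics/c6.png

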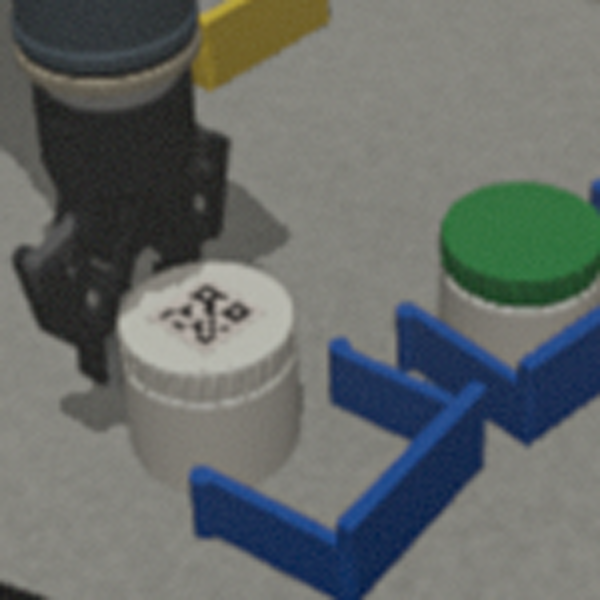

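Run:
```python
from h import *
X=atz('s2',281.4,269.1,.081);d=X[:2]-np.array([.5867,-.1038]);p=np.radians(4);print(X,d[0]*np.cos(p)+d[1]*np.sin(p)-.035,-d[0]*np.sin(p)+d[1]*np.cos(p))
```

```text
[ 0.55021474 -0.10740606  0.081     ] -0.07164792550214602 -0.0010521942958801817
```

arm_command:
  steps:
    - [[0.005,0.0004,0],0]
    - [[0.005,0.0004,0],0]
    - [[0.005,0.0004,0],0]
    - [[0.005,0.0004,0],0]
    - [[0.005,0.0004,0],0]
    - [[0.005,0.0004,0],0]
    - [[0.005,0.0004,0],0]

```text
time: 12.47
tool_pos: [0.5357, -0.1044, 0.0533]
tool_rot: [[0.998, 0.07, 0.0], [0.07, -0.998, 0.0], [0.0, -0.0, -1.0]]
wrist_force: [-2.1, 0.1, 0.3]
finger_gap: 0.0512
gripper_force: 1.0
```

arm_command:
  steps:
    - [[0.004,0.0003,0],0]
    - [[0.004,0.0003,0],0]
    - [[0.004,0.0003,0],0]
    - [[0.004,0.0003,0],0]
    - [[0.004,0.0003,0],0]
    - [[0.003,0.0002,0],0]
    - [[0.003,0.0002,0],0]
    - [[0.003,0.0002,0],0]

```text
time: 13.13
tool_pos: [0.5644, -0.1023, 0.0533]
tool_rot: [[0.998, 0.07, -0.0], [0.07, -0.998, 0.0], [-0.0, -0.0, -1.0]]
wrist_force: [-1.9, -1.7, 0.3]
finger_gap: 0.0511
gripper_force: 1.0
```

arm_command:
  steps:
    - [[0.002,0.0001,0],0]
    - [[0.001,0.0001,0],0]
    - [[0.001,0.0001,0],0]

```text
time: 13.38
tool_pos: [0.5682, -0.102, 0.0533]
tool_rot: [[0.998, 0.07, -0.0], [0.07, -0.998, 0.0], [-0.0, -0.0, -1.0]]
wrist_force: [-2.9, -0.3, 0.7]
finger_gap: 0.0511
gripper_force: 1.1
```

arm_command:
  steps:
    - [[0.001,0.0001,0],0]
    - [[0.001,0.0001,0],0]
    - [[0.001,0.0001,0],0]

```text
time: 13.63
tool_pos: [0.5712, -0.1017, 0.0533]
tool_rot: [[0.998, 0.07, -0.0], [0.07, -0.998, 0.0], [-0.0, -0.0, -1.0]]
wrist_force: [-1.1, -0.1, 0.6]
finger_gap: 0.0514
gripper_force: 0.9
```

arm_command:
  steps:
    - [[0.001,0.0001,0],0]
    - [[0.001,0.0001,0],0]

```text
time: 13.8
tool_pos: [0.5733, -0.1015, 0.0533]
tool_rot: [[0.998, 0.07, -0.0], [0.07, -0.998, 0.0], [-0.0, -0.0, -1.0]]
wrist_force: [-1.5, -0.2, -0.2]
finger_gap: 0.0511
gripper_force: 1.0
```

arm_command:
  steps:
    - [[0.001,0.0001,0],0]
    - [[0.001,0.0001,0],0]

```text
time: 13.97
tool_pos: [0.5745, -0.1014, 0.0532]
tool_rot: [[0.998, 0.07, -0.002], [0.07, -0.998, -0.0], [-0.002, -0.0, -1.0]]
wrist_force: [-6.9, -0.1, 4.7]
finger_gap: 0.0513
gripper_force: 3.1
```

Run:
```python
from h import *
s,im=snap('scene','s3');a=im['pixels'][:,:,::-1]
print(s['wrist_force'])
cv2.imwrite('pics/c7.png',cv2.resize(a[190:340,230:380],None,fx=4,fy=4,interpolation=cv2.INTER_CUBIC))
```

```text
[-6.90231306 -0.14224168  4.67324963]
```

View pics/c7.png

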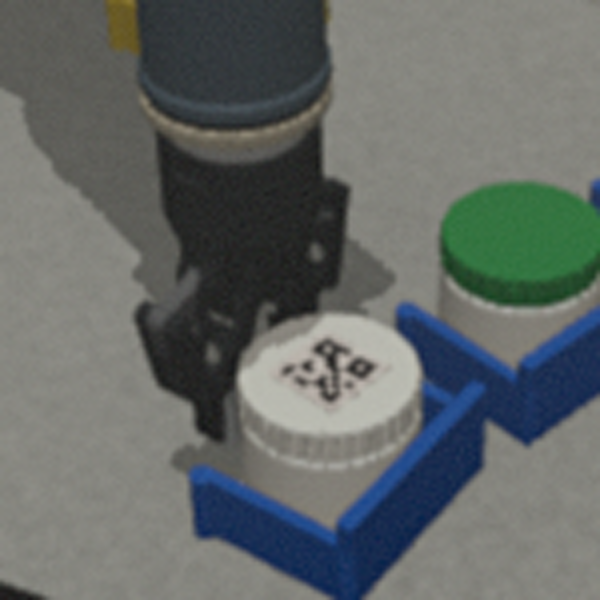

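The jar is now flush in the bay, with the lid centre at crop (331,374) against the back wall, and the push force rose sharply to about 7 N. Next I press 1 mm more, back off, and go to the scanner.

arm_command:
  steps:
    - [[0.001,0.0001,0],0]
    - [[0,0,0],0]

```text
time: 14.18
tool_pos: [0.5746, -0.1014, 0.0531]
tool_rot: [[0.998, 0.07, -0.003], [0.07, -0.998, -0.0], [-0.003, -0.0, -1.0]]
wrist_force: [-7.8, 0.0, 3.9]
finger_gap: 0.0513
gripper_force: 4.1
```

arm_command:
  steps:
    - [[-0.003,0,0],0]
    - [[-0.008,-0.0006,0],0]
    - [[-0.012,-0.0008,0],0]
    - [[-0.012,-0.0008,0],0]
    - [[-0.008,-0.0006,0],0]
    - [[0,0,0.015],0]
    - [[0,0,0.025],0]
    - [[0,0,0.025],0]
    - [[0,0,0.025],0]
    - [[0,0,0.015],0]

```text
time: 15.02
tool_pos: [0.5341, -0.1041, 0.1609]
tool_rot: [[0.998, 0.07, 0.004], [0.07, -0.998, -0.0], [0.004, 0.001, -1.0]]
wrist_force: [0.3, 0.2, 0.3]
finger_gap: 0.0511
gripper_force: 0.0
```

arm_command:
  steps:
    - [[-0.0035,-0.015,0],0.5]
    - [[-0.0035,-0.015,0],0.5]
    - [[-0.0035,-0.015,0],0.5]
    - [[-0.0035,-0.015,0],0.5]
    - [[-0.0035,-0.015,0],0.5]
    - [[-0.0035,-0.015,0],0.5]
    - [[-0.0035,-0.015,0],0.5]
    - [[-0.0035,-0.015,0],0.5]
    - [[-0.0035,-0.015,0],0.5]
    - [[-0.0035,-0.015,0],0.5]
    - [[-0.0035,-0.015,0],0.5]
    - [[-0.0035,-0.015,0],0.5]
    - [[-0.0035,-0.015,0],0.5]
    - [[-0.0035,-0.015,0],0.5]
    - [[0,0,0],0.3]
    - [[0,0,0],0]
  claw: 1

```text
time: 16.35
tool_pos: [0.4839, -0.3145, 0.1582]
tool_rot: [[0.981, 0.195, 0.0], [0.195, -0.981, -0.0], [0.0, 0.0, -1.0]]
wrist_force: [0.2, 0.2, 0.4]
finger_gap: 0.0854
gripper_force: 0.0
```

Run:
```python
from h import *
np.set_printoptions(precision=4,suppress=True)
print('code scene',atz('s3',312.4,283.1,.081))
s,im=snap('top','top3'); snap('scene','s4'); snap('wrist','w1')
g=im['pixels'][:,:,::-1]
w=load('w1')[1]['pixels'][:,:,::-1]
# white lid blob near bay in top
print('exp',proj('top3',[.622,-.098,.081]),'arm',s['tool_pos'])
u,v=proj('top3',[.622,-.098,.081]).astype(int)
cr=cv2.resize(g[v-25:v+25,u-25:u+25],(400,400),interpolation=cv2.INTER_CUBIC); print('crop0',u-25,v-25)
cv2.imwrite('pics/c8.png',np.hstack([cr,cv2.resize(w,(400,300))[:,:] if 0 else cv2.copyMakeBorder(cv2.resize(w,(400,300)),0,100,0,0,cv2.BORDER_CONSTANT)]))
```

```text
code scene [ 0.6245 -0.1015  0.081 ]
exp [378.9119 210.6789] arm [ 0.4839 -0.3145  0.1582]
crop0 353 185
```

View pics/c8.png

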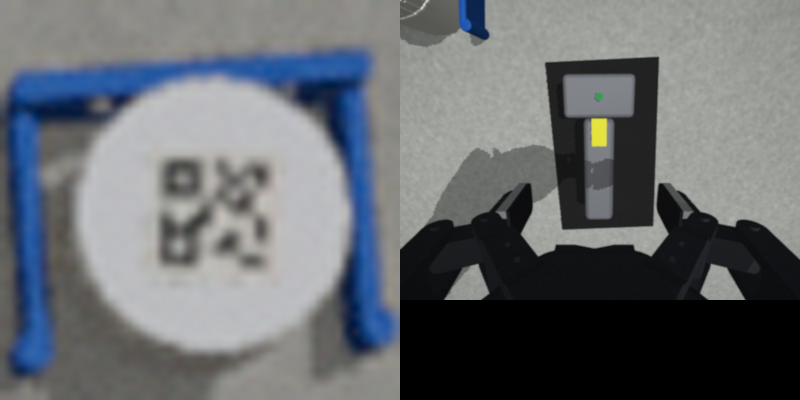

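The jar sits centred against the back wall, with the code at crop (214,214). In the wrist view the scanner is aligned with the tool: dot at (599,97) and handle edges at x 584 to 613. The fingers straddle it.

Run:
```python
from h import *
np.set_printoptions(precision=4,suppress=True)
print('code top',atz('top3',379.3,211.3,.081), 'tri',tri(('top3',379.3,211.3),('s3',312.4,283.1)))
w=lambda x,y:('w1',(x-400+.5)/.625-.5,(y+.5)/.625-.5)
print('dot tri',tri(w(599,97),c2(198,133)),tri(w(599,97),c2(198,133),c3(305,414)))
for p in[(599,97),(584,218),(613,218),(599,147),(599,118),(564,75),(634,75)]:print(p,atz(*w(*p),.057))
```

```text
code top [ 0.6204 -0.099   0.081 ] tri [ 0.6214 -0.099   0.0775]
dot tri [ 0.547  -0.3065  0.0545] [ 0.5471 -0.3059  0.0562]
(599, 97) [ 0.5468 -0.3065  0.057 ]
(584, 218) [ 0.4035 -0.3177  0.057 ]
(613, 218) [ 0.4104 -0.3523  0.057 ]
(599, 147) [ 0.4945 -0.3174  0.057 ]
(599, 118) [ 0.5257 -0.3109  0.057 ]
(564, 75) [ 0.5608 -0.2678  0.057 ]
(634, 75) [ 0.5747 -0.3366  0.057 ]
```

arm_command:
  steps:
    - [[0.004,-0.0035,-0.01],0]
    - [[0,0,-0.018],0]
    - [[0,0,-0.018],0]
    - [[0,0,-0.018],0]
    - [[0,0,-0.018],0]
    - [[0,0,-0.014],0]
    - [[0,0,-0.009],0]
    - [[0,0,-0.005],0]
    - [[0,0,0],0]
    - [[0,0,0],0]

```text
time: 17.33
tool_pos: [0.4885, -0.3174, 0.0484]
tool_rot: [[0.98, 0.197, 0.0], [0.197, -0.98, -0.0], [0.0, 0.0, -1.0]]
wrist_force: [0.9, 0.5, -0.2]
finger_gap: 0.0855
gripper_force: 0.0
```

arm_command:
  steps:
    - [[0,0,0],0]
    - [[0,0,0],0]
    - [[0,0,0],0]
    - [[0,0,0],0]
    - [[0,0,0],0]
    - [[0,0,0],0]
    - [[0,0,0],0]
    - [[0,0,0],0]
    - [[0,0,0],0]
    - [[0,0,0],0]
    - [[0,0,0],0]
    - [[0,0,0],0]
  claw: 0

```text
time: 18.33
tool_pos: [0.4885, -0.3178, 0.049]
tool_rot: [[0.981, 0.196, 0.001], [0.196, -0.981, -0.001], [0.001, 0.001, -1.0]]
wrist_force: [-0.6, 0.2, 5.6]
finger_gap: 0.033
gripper_force: 60.7
```

arm_command:
  steps:
    - [[0,0,0.003],0]
    - [[0,0,0.006],0]
    - [[0,0,0.01],0]
    - [[0,0,0.015],0]
    - [[0,0,0.018],0]
    - [[0,0,0.018],0]
    - [[0,0,0.018],0]
    - [[0,0,0.014],0]
    - [[0,0,0.008],0]
    - [[0,0,0.005],0]
    - [[0,0,0],0]

```text
time: 19.25
tool_pos: [0.4885, -0.3177, 0.1644]
tool_rot: [[0.981, 0.196, 0.001], [0.196, -0.981, -0.001], [0.001, 0.001, -1.0]]
wrist_force: [-0.1, 0.9, -1.0]
finger_gap: 0.0329
gripper_force: 59.9
```

arm_command:
  steps:
    - [[0.002,0.005,0],0]
    - [[0.0035,0.01,0],0]
    - [[0.0045,0.013,0],0]
    - [[0.0045,0.013,0],0]
    - [[0.0045,0.013,0],0]
    - [[0.0045,0.013,0],0]
    - [[0.0045,0.013,0],0]
    - [[0.0045,0.013,0],0]
    - [[0.0045,0.013,0],0]
    - [[0.0045,0.013,0],0]
    - [[0.0045,0.013,0],0]
    - [[0.0045,0.013,0],0]
    - [[0.0045,0.013,0],0]
    - [[0.0045,0.013,0],0]
    - [[0.0045,0.013,0],0]
    - [[0.0045,0.0125,0],0]
    - [[0.0035,0.01,0],0]
    - [[0.002,0.005,0],0]
    - [[0.001,0.002,0],0]
    - [[0,0,0],0]

```text
time: 20.92
tool_pos: [0.5634, -0.1037, 0.1632]
tool_rot: [[0.98, 0.197, -0.0], [0.197, -0.98, -0.0], [-0.0, 0.0, -1.0]]
wrist_force: [-0.1, -0.5, -1.5]
finger_gap: 0.0332
gripper_force: 59.9
```

Run:
```python
from h import *
np.set_printoptions(precision=4,suppress=True)
s,_=snap('scene','s5');im=load('s5')[1]['pixels'];snap('top','top5')
t=s['tool_pos'];R=s['tool_rot'];win=t+R@[.0605,0,.042+.003]
print(t,win,np.degrees(np.arctan2(R[1,0],R[0,0])),s['wrist_force'],s['finger_gap'])
dot=win+[0,0,.054]
for n in('s5','top5'):
    p=proj(n,dot); I=load(n)[1]['pixels'].astype(int)
    g=I[:,:,1]-np.maximum(I[:,:,0],I[:,:,2]); x,y=p.astype(int); w=g[y-12:y+13,x-12:x+13]
    ys,xs=np.nonzero(w>30); print(n,p,'green dot seen',xs.mean()+x-12,ys.mean()+y-12,len(xs))
```

```text
[ 0.5634 -0.1037  0.1632] [ 0.6227 -0.0918  0.1182] 11.349577995284104 [-0.1212 -0.4944 -1.4928] 0.03315536135227813
s5 [313.737  241.7017] green dot seen 313.5 242.33333333333334 6
top5 [381.3276 204.764 ] green dot seen 381.7142857142857 205.0 7
```

The scanner is held level, and the dot appears within a pixel of where I predicted it in both views. I'll centre it and hold.

arm_command:
  steps:
    - [[-0.0005,-0.002,0],0]
    - [[-0.001,-0.003,0],0]
    - [[-0.0005,-0.002,0],0]
    - [[0,0,0],0]
    - [[0,0,0],0]
    - [[0,0,0],0]
    - [[0,0,0],0]
    - [[0,0,0],0]
    - [[0,0,0],0]
    - [[0,0,0],0]
    - [[0,0,0],0]
    - [[0,0,0],0]
    - [[0,0,0],0]
    - [[0,0,0],0]
    - [[0,0,0],0]
    - [[0,0,0],0]
    - [[0,0,0],0]
    - [[0,0,0],0]
    - [[0,0,0],0]
    - [[0,0,0],0]

```text
time: 22.68
tool_pos: [0.5612, -0.111, 0.1633]
tool_rot: [[0.981, 0.196, 0.0], [0.196, -0.981, 0.0], [0.0, -0.0, -1.0]]
wrist_force: [0.1, 0.8, -1.4]
finger_gap: 0.0329
gripper_force: 59.9
```

arm_command:
  steps:
    - [[0,0,0],0]
    - [[0,0,0],0]
    - [[0,0,0],0]
    - [[0,0,0],0]
    - [[0,0,0],0]
    - [[0,0,0],0]
    - [[0,0,0],0]
    - [[0,0,0],0]
    - [[0,0,0],0]
    - [[0,0,0],0]
    - [[0,0,0],0]
    - [[0,0,0],0]
    - [[0,0,0],0]
    - [[0,0,0],0]
    - [[0,0,0],0]
    - [[0,0,0],0]

```text
time: 24.02
tool_pos: [0.5612, -0.111, 0.1633]
tool_rot: [[0.981, 0.196, -0.0], [0.196, -0.981, 0.0], [-0.0, -0.0, -1.0]]
wrist_force: [-0.1, 0.3, -1.8]
finger_gap: 0.0331
gripper_force: 59.9
```

arm_command:
  steps:
    - [[-0.002,-0.005,0],0]
    - [[-0.003,-0.01,0],0]
    - [[-0.0045,-0.013,0],0]
    - [[-0.0045,-0.013,0],0]
    - [[-0.0045,-0.013,0],0]
    - [[-0.0045,-0.013,0],0]
    - [[-0.0045,-0.013,0],0]
    - [[-0.0045,-0.013,0],0]
    - [[-0.0045,-0.013,0],0]
    - [[-0.0045,-0.013,0],0]
    - [[-0.0045,-0.013,0],0]
    - [[-0.0045,-0.013,0],0]
    - [[-0.0045,-0.013,0],0]
    - [[-0.0045,-0.013,0],0]
    - [[-0.0045,-0.013,0],0]
    - [[-0.0045,-0.0125,0],0]
    - [[-0.0025,-0.008,0],0]
    - [[-0.0015,-0.0025,0],0]
    - [[0,0,0],0]
    - [[0,0,0],0]

```text
time: 25.68
tool_pos: [0.4894, -0.3175, 0.1632]
tool_rot: [[0.98, 0.197, 0.0], [0.197, -0.98, 0.001], [0.0, -0.001, -1.0]]
wrist_force: [-0.2, -0.3, -2.0]
finger_gap: 0.0331
gripper_force: 59.9
```

arm_command:
  steps:
    - [[0,0,-0.008],0]
    - [[0,0,-0.015],0]
    - [[0,0,-0.018],0]
    - [[0,0,-0.018],0]
    - [[0,0,-0.018],0]
    - [[0,0,-0.014],0]
    - [[0,0,-0.009],0]
    - [[0,0,-0.005],0]
    - [[0,0,-0.003],0]
    - [[0,0,0],0]
    - [[0,0,0],0]

```text
time: 26.6
tool_pos: [0.4896, -0.3181, 0.0558]
tool_rot: [[0.981, 0.196, 0.001], [0.196, -0.981, -0.0], [0.001, 0.0, -1.0]]
wrist_force: [0.1, -0.3, -0.2]
finger_gap: 0.0331
gripper_force: 59.9
```

arm_command:
  steps:
    - [[0,0,-0.002],0]
    - [[0,0,-0.002],0]
    - [[0,0,-0.0015],0]
    - [[0,0,-0.001],0]
    - [[0,0,0],0]
    - [[0,0,0],0]

```text
time: 27.1
tool_pos: [0.4892, -0.3181, 0.049]
tool_rot: [[0.981, 0.196, 0.0], [0.196, -0.981, -0.0], [0.0, 0.0, -1.0]]
wrist_force: [-0.3, 0.9, 0.9]
finger_gap: 0.0334
gripper_force: 60.1
```

arm_command:
  steps:
    - [[0,0,-0.0005],0]
    - [[0,0,0],0]
    - [[0,0,0],0]

```text
time: 27.35
tool_pos: [0.4892, -0.3181, 0.0489]
tool_rot: [[0.981, 0.196, 0.0], [0.196, -0.981, -0.0], [0.0, 0.0, -1.0]]
wrist_force: [-2.3, 1.5, 7.9]
finger_gap: 0.0334
gripper_force: 61.1
```

arm_command:
  steps:
    - [[0,0,0],0]
    - [[0,0,0],0]
    - [[0,0,0],0]
    - [[0,0,0],0]
    - [[0,0,0],0]
    - [[0,0,0],0]
    - [[0,0,0],0]
    - [[0,0,0],0]
  claw: 1

```text
time: 28.02
tool_pos: [0.4892, -0.318, 0.0482]
tool_rot: [[0.981, 0.196, -0.0], [0.196, -0.981, 0.0], [-0.0, -0.0, -1.0]]
wrist_force: [0.5, 0.1, 0.4]
finger_gap: 0.0857
gripper_force: 0.0
```

arm_command:
  steps:
    - [[0,0,0.005],0]
    - [[0,0,0.01],0]
    - [[0,0,0.02],0]
    - [[0,0,0.02],0]
    - [[0,0,0.02],0]
    - [[0,0,0.02],0]
    - [[0,0,0.015],0]
    - [[0,0,0],0]
    - [[0,0,0],0]

```text
time: 28.77
tool_pos: [0.4897, -0.3183, 0.1599]
tool_rot: [[0.981, 0.196, 0.002], [0.196, -0.981, -0.001], [0.002, 0.002, -1.0]]
wrist_force: [0.4, -0.9, -0.0]
finger_gap: 0.0856
gripper_force: 0.0
```

Run:
```python
from h import *
np.set_printoptions(precision=4,suppress=True)
snap('scene','s6');snap('wrist','w6')
r={}
for n,(x,y) in(('scene0',(203.6,337.5)),('s6',(203.6,337.5)),('w1',(318,155)),('w6',(318,155))):
    I=load(n)[1]['pixels'].astype(int);x,y=int(x),int(y)
    g=I[:,:,1]-np.maximum(I[:,:,0],I[:,:,2]); w=g[y-20:y+21,x-20:x+21];ys,xs=np.nonzero(w>30)
    r[n]=(xs.mean()+x-20,ys.mean()+y-20)
    Y=(np.minimum(I[:,:,0],I[:,:,1])-I[:,:,2])>60; Y=Y.copy(); Y[:y-60]=0;Y[y+130:]=0;Y[:,:x-60]=0;Y[:,x+60:]=0
    ys,xs=np.nonzero(Y); r[n+'y']=(xs.mean(),ys.mean())
    print(n,r[n],'yellow',r[n+'y'],len(xs))
print('dot before',tri(('scene0',*r['scene0']),('w1',*r['w1'])),'after',tri(('s6',*r['s6']),('w6',*r['w6'])))
print('yel before',tri(('scene0',*r['scene0y']),('w1',*r['w1y'])),'after',tri(('s6',*r['s6y']),('w6',*r['w6y'])))
I,J=[load(n)[1]['pixels'].astype(int)[240:320,280:350] for n in('s3','s6')]
print('jar diff s3->s6',np.abs(I-J).max(2)[20:].mean())
```

```text
scene0 (np.float64(203.3), np.float64(337.3)) yellow (np.float64(186.472), np.float64(330.136)) 125
s6 (np.float64(203.36363636363637), np.float64(337.90909090909093)) yellow (np.float64(186.39669421487602), np.float64(330.64462809917353)) 121
w1 (np.float64(317.92), np.float64(154.152)) yellow (np.float64(317.98068481123795), np.float64(211.32396839332748)) 1139
w6 (np.float64(310.112), np.float64(158.416)) yellow (np.float64(310.4635272391505), np.float64(214.91228070175438)) 1083
dot before [ 0.5475 -0.3058  0.0573] after [ 0.5485 -0.3066  0.0571]
yel before [ 0.5111 -0.3134  0.0573] after [ 0.5121 -0.3142  0.0574]
jar diff s3->s6 19.434285714285714
```

Run:
```python
from h import *
snap('top','top6')
I,J=[cv2.GaussianBlur(load(n)[1]['pixels'].astype(np.float32).mean(2),(3,3),0) for n in('top3','top6')]
for n,(u,v) in dict(jar=(379,211),green=(321,208),orange=(256,208)).items():
    a,b=[np.ascontiguousarray(x[v-16:v+17,u-16:u+17]) for x in(I,J)]
    print(n,cv2.phaseCorrelate(a,b),abs(a-b).mean())
    if n=='jar': ok=abs(a-b).mean()<6
print(finish_job() if ok else 'CHECK')
```

```text
jar ((-0.03330390367824876, 0.02517628904519853), 0.9998230025356198) 0.5764655
green ((0.02955675555679349, -0.03895575345192981), 1.011100233429008) 0.9280879
orange ((0.013408056527254075, -0.010255064879014952), 1.0075993710829887) 0.8714036
the job is handed in; nothing more can be done
None
```

Job handed in at about 29 s: the jar is upright against the empty blue bay's back wall, the scanner was held about 37 mm over the code for roughly 2.7 s, and it is back flat on its mat within about 1.5 mm of its original spot.

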